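# Open the push-and-turn tablet bottle and hold its cap

## Task

The gloved nurse needs the amber tablet bottle opened: press its white safety cap down, twist it counterclockwise (seen from above) while it is pressed until it comes free, then lift it straight up and finish still holding it level and still, about 10 cm above the bottle's mouth. Never let the cap touch the table, and leave the white jar, the carton and the syringe tray where they are.

Things in the scene. Friction and masses are not known exactly. Their poses are not given: they have to be found in the camera images.
- cap_center (a point): Centre of the loose white ribbed safety cap with two red turn arrows on top: diameter 48 mm, height 32 mm (top and bottom edge 16 mm above and below this point), 30 g, z axis up. At the start it sits locked on the bottle, this point 124 mm above the table, x axis along the bottle's x axis, with about 5 degrees of free turn. How it unlocks: see cap and seal.
- bottle: Amber bottle with white label and red band, clamped in a dark steel foot (100 x 100 x 6 mm) fixed to the table: it never moves. Origin on the table on its axis, z up. Clamp ring radius 36 mm up to 24 mm, body radius 32 mm up to 80 mm, shoulder narrowing to 16 mm radius at 96 mm, then the neck. The locked cap covers it from 108 to 140 mm height.
- bottle_mouth (a point): Centre of the bottle's rim, on its axis, 128 mm above the table (a grey spring seal of radius 11 mm stands up to 10 mm out of it when the cap is off).
- jar_center (a point): Bystander: centre of a loose white plastic jar with blue lid, radius 30 mm, height 95 mm, standing upright; this point is half-way up. Leave alone.
- carton_center (a point): Bystander: centre of a loose white and red carton, 130 x 75 x 50 mm (x, y, z). Leave alone.
- tray_center (a point): Bystander: centre of a loose aluminium tray with four syringes, 200 x 120 x 28 mm (x, y, z). Leave alone.
- cap: The same cap, origin at the centre of its lower edge. Bayonet lock: it can be neither lifted nor turned unless pressed down over 3.5 mm (best 5 to 7 mm; it bottoms out at 8). Pressed, it turns counterclockwise seen from above; once past 40 degrees it need not be pressed, and from 50 to 85 degrees from the locked angle (best 68) it lifts off freely; a hard stop ends the turn at 87.
- seal (a joint): Spring seal under the cap, in the bottle mouth: 0 m with the cap locked and not pressed, grows as the cap is pressed down (0.008 fully down). It pushes the cap up with 5 N at 0, 7.5 N at 0.0035, 10.5 N at 0.008; it springs to -0.002 when the cap is off.
Things that resemble listed ones, but are neither listed nor needed, are in the scene too. What is shaped like the cap but pink or purple is not meant.

How it is judged:
By the outcome, as a careful person would: the job done as asked, in the order asked, and still so for the second after the job is handed in, while the arm keeps its last pose, push and grip.
It also fails if it takes over 35 s, if anything falls off the work surface, if the arm or the gripper's body presses on something with over 40 N, if the wrist force passes 120 N, or if a joint passes its speed limit or range.

## Robot

A 6-joint arm with a two-finger parallel gripper is mounted at the origin on the work surface. World frame = base frame: x ahead of the robot, y to its left, z up, the work surface at z = 0. Lengths are in m, angles in rad, forces in N, time in s.
With the tool pointing down it reaches from about 0.35 to 0.975 m from the base axis. Payload 4.9 kg.
Tool frame: the origin (TCP) lies at the very end of the fingers, on their centre line; the grasp point (between the pads) lies env.hold_point_z behind it (env.hold_point_z is the distance from the TCP to the grasp point, in m); z points along the fingers, x is the direction in which the jaws open and shut, and the axes are right-handed (so a half turn about z gives the same grasp; the last joint's range is limited). The gripper opens to 85 mm and grips with 20 to 120 N. Pads are 22 mm wide; open, the fingers measure 114 mm over their backs; the gripper's body (76 mm by 85 mm) begins 54 mm behind the grasp point. The pads swing forward as they close: fully open they stand 13 mm farther back than shut.
Start: joints at [1.119, 0.053, 1.613, -0, 1.476, -0.119], TCP at [0.204, 0.591, 0.231] pointing down, gripper open.
Joint ranges: [-3.01, 3.01], [-1.01, 2.22], [0.06, 2.58], [-1.02, 4.17], [0.09, 2.62], [-3.14, 3.14]. Speed limits (rad/s): [2.57, 2.57, 3.14, 3.14, 3.14, 3.14].

## Interface

Orientations are given as a unit quaternion [x, y, z, w].
In Python, from cell import env, eyes gives the robot as it stands.
- The arm moves only by the shell command python3 -m creep 'ROWS' [FORCE]. ROWS is JSON, one flat list of numbers, 7 for each row, row after row: the opening, from 0 (shut) to 1 (fully open), then the shift along the tool's x, y, z in m, then the turn, a rotation vector about the tool's x, y, z in degrees. A call has 1 to 5 rows; each row shifts and turns the commanded pose from where the row before left it, along the tool's axes as they then stand; what a row does not reach is not made up. A row lasts 1/10 s, in which the tool goes at most 50 mm and 8.59 degrees, less where a joint would pass 70% of its speed; a pose out of reach is approached as far as the arm can. A call is refused whole if a number of a shift passes 0.05 or a number of a turn 8.59, either way. A call with a gripper value outside its range is refused whole. The fingers move at their own pace and stop on an object; FORCE is the grip in N (left out, the last holds). Time passes only in rows, so rows that do not move let the fingers close. It gives the time, the measured TCP pose, the force and the opening at its end, in the units of the state.
- env.read_state(): the state, without advancing time (a new reading comes with each control period).
- eyes.get_image(name): name is "side" or "top" or "wrist"; returns a dict with "pixels" (384x512x3 uint8, blue, green, red), "depth" (384x512 float32, m along the optical axis (not along the pixel's ray), 0 where there is no reading), "mtx" (3x3 intrinsics, pixels), "rvec" (rotation vector, rad) and "tvec" (3), from world to camera coordinates, as OpenCV has them. Camera axes: x right, y down, z forward; pixel columns grow to the right and rows downward; lengths in m; the calibration is good to about 2 mm. A picture is of the moment at which its call begins.
- env.hand_in(): hands the job in, once; it reports no verdict.
The state is a dict: "time": time; "joint_pos": joint angles; "dq": joint speeds; "joint_efforts": joint torques, N m; "tcp_pos": TCP position; "ee_rot": TCP orientation; "force": force on the tool from outside, world axes, zero at the start; "ft_torque": the same for the moment, N m; "finger_gap": finger opening in m.
Only numpy, scipy, OpenCV 4.12 (cv2) and the standard library are available. Lean on these libraries where they do the work, as an engineer would, in place of code of your own. Each camera call takes 0.05 s, during which the arm holds its last target. There are 200 camera calls.

## Working session

There is one attempt and no reset: what is moved stays moved. The work goes in short steps, Python scripts to look and compute and a shell command to move; the robot and the scene stay as the last step left them, time stands still between calls to the robot, and variables do not carry over. Pictures are saved under pics/ and viewed, about 8 in all and at most 12, crops included, and the job is handed in when it is done.

```bash
ls; mkdir -p pics; cat > h.py <<'E'
import numpy as np, cv2
from cell import env, eyes
from scipy.spatial.transform import Rotation as R
def shot(n):
    d=eyes.get_image(n); d['R']=cv2.Rodrigues(np.array(d['rvec'],float))[0]; d['t']=np.array(d['tvec'],float).ravel(); return d
def ray(d,u,v):
    c=-d['R'].T@d['t']; r=d['R'].T@np.linalg.inv(d['mtx'])@np.array([u,v,1.]); return c,r
def onplane(d,u,v,z):
    c,r=ray(d,u,v); return c+r*(z-c[2])/r[2]
def pts(d):  # world point per pixel from depth
    h,w=d['depth'].shape; v,u=np.mgrid[:h,:w]
    p=np.stack([u,v,np.ones_like(u)],-1)@np.linalg.inv(d['mtx']).T*d['depth'][...,None]
    return (p-d['t'])@d['R']
def cross(d1,p1,d2,p2):
    c1,r1=ray(d1,*p1); c2,r2=ray(d2,*p2)
    s=np.linalg.lstsq(np.stack([r1,-r2],1),c2-c1,rcond=None)[0]
    a,b=c1+s[0]*r1,c2+s[1]*r2; return (a+b)/2,np.linalg.norm(a-b)
def proj(d,p): return cv2.projectPoints(np.array(p,float).reshape(-1,3),np.array(d['rvec'],float),d['t'],d['mtx'],None)[0][:,0]
E
python3 - <<'E'
from h import *
s=env.read_state();print(s, env.hold_point_z)
im=[]
for n in('top','side','wrist'):
    d=shot(n); np.save(f'pics/{n}0.npy',d,allow_pickle=True); im.append(d['pixels']); print(n,-d['R'].T@d['t'])
cv2.imwrite('pics/a.png',cv2.resize(np.vstack([np.hstack(im[:2]),np.hstack([im[2],im[2]*0])]),(800,600)))
cv2.imwrite('pics/top.png',cv2.resize(im[0],(800,600)))
E
```

```text
pics
{'time': 0.0, 'joint_pos': array([ 1.11903716e+00,  5.33763653e-02,  1.61429953e+00,  6.78451437e-06,
        1.47602109e+00, -1.19033002e-01]), 'dq': array([-0.00030596, -0.00062737, -0.00148577, -0.00028011,  0.00194742,
       -0.00012482]), 'joint_efforts': array([-1.87463284e-04, -3.93695140e+01, -3.70169020e+01, -1.61901248e-04,
        7.36112619e-03, -6.52082122e-07]), 'tcp_pos': array([0.20387784, 0.59014423, 0.23004764]), 'ee_rot': array([ 8.14438467e-01,  5.80248977e-01, -9.24978919e-04,  5.01473056e-04]), 'force': array([-0.3745478 ,  0.07766662,  0.52135143]), 'ft_torque': array([-0.02140644,  0.04491535,  0.02634613]), 'finger_gap': 0.08552502138113344} 0.0187
top [ 0.27483819 -0.0120425   1.47573221]
side [-0.11173956 -0.84322214  0.97157076]
wrist [0.13264008 0.6149234  0.37303858]
```

View pics/a.png

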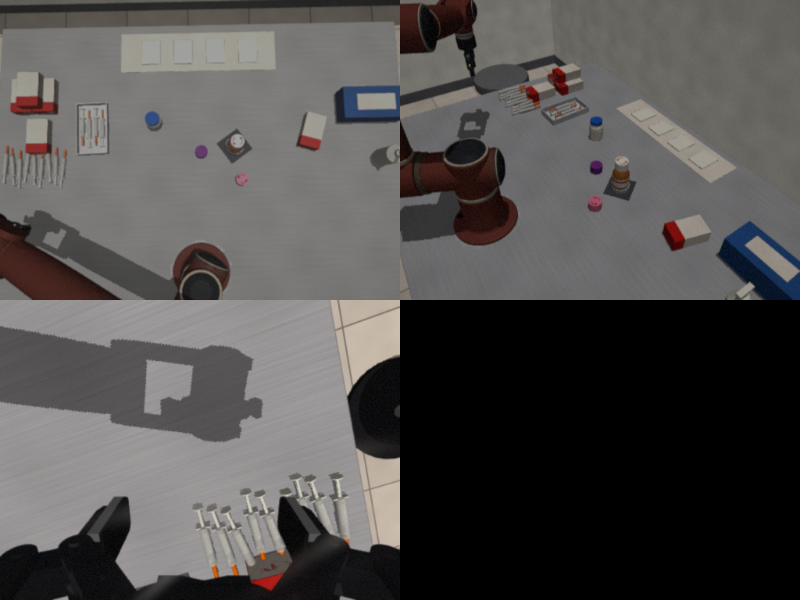

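The overview shows the bottle on its dark foot at about (303,183) in the top view. In the side view its white cap is at about (283,206). The purple and pink lookalikes, jar, carton and tray stand apart from it. I'll measure the cap next.

```bash
python3 - <<'E'
from h import *
T=np.load('pics/top0.npy',allow_pickle=True).item();S=np.load('pics/side0.npy',allow_pickle=True).item()
a=cv2.resize(T['pixels'][150:220,265:345],(480,420),interpolation=cv2.INTER_NEAREST)
b=cv2.resize(S['pixels'][190:260,250:310],(300,350),interpolation=cv2.INTER_NEAREST)
c=np.zeros((420,790,3),np.uint8);c[:,:480]=a;c[:350,485:785]=b;cv2.imwrite('pics/b.png',c)
for d,(u0,u1,v0,v1) in((T,(280,325,160,205)),(S,(265,300,190,235))):
    P=pts(d)[v0:v1,u0:u1]; m=(P[...,2]>.13)&(P[...,2]<.16)
    v,u=np.nonzero(m);q=P[m];print(m.sum(),u.mean()+u0,v.mean()+v0,(u.min()+u.max())/2+u0,(v.min()+v.max())/2+v0,np.median(q,0),q.min(0),q.max(0),(q.min(0)+q.max(0))/2)
    print('onplane140',onplane(d,u.mean()+u0,v.mean()+v0,.14))
P=pts(T)[145:215,260:345]
px=T['pixels'][145:215,260:345].astype(int)
m=((px.sum(-1)<260)&(P[...,2]<.02)).astype(np.uint8)
cs=max(cv2.findContours(m,0,2)[0],key=cv2.contourArea).reshape(-1,2)+[260,145]
w=np.array([onplane(T,*p,.006)[:2] for p in cs],np.float32);print('foot',cv2.minAreaRect(w))
E
```

```text
243 303.73251028806584 179.90534979423867 303.5 180.0 [ 0.47226363 -0.13733877  0.14046615] [ 0.44956768 -0.16008855  0.13127446] [ 0.49521404 -0.1133906   0.14933805] [ 0.47239086 -0.13673957  0.14030625]
onplane140 [ 0.47269145 -0.13702919  0.14      ]
214 283.392523364486 206.6822429906542 283.5 207.0 [ 0.47075224 -0.14036965  0.14151875] [ 0.44869358 -0.16252997  0.13004942] [ 0.49915145 -0.11267897  0.14600629] [ 0.47392252 -0.13760447  0.13802785]
onplane140 [ 0.47164936 -0.13947473  0.14      ]
foot ((0.4724540114402771, -0.13651050627231598), (0.0973048210144043, 0.09927096217870712), 35.739990234375)
```

View pics/b.png

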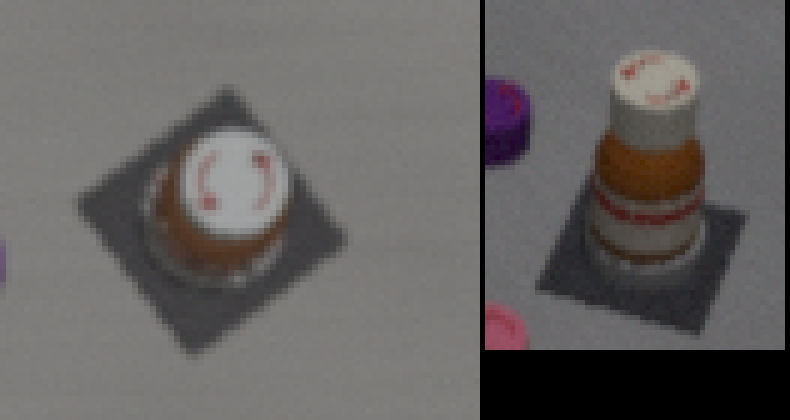

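```bash
python3 -m creep '[1,-0.0374,0.0307,0,0,0,0, 1,-0.0374,0.0307,0,0,0,0, 1,-0.0374,0.0307,0,0,0,0, 1,-0.0374,0.0307,0,0,0,0, 1,-0.0374,0.0307,0,0,0,0]' 20
python3 -m creep '[1,-0.0374,0.0307,0,0,0,0, 1,-0.0374,0.0307,0,0,0,0, 1,-0.0374,0.0307,0,0,0,0, 1,-0.0374,0.0307,0,0,0,0, 1,-0.0374,0.0307,0,0,0,0]'
```

```text
time: 0.65
tcp_pos: [0.2882, 0.362, 0.2309]
ee_rot: [0.814, 0.581, -0.0, 0.0]
force: [1.8, -0.7, 1.2]
finger_gap: 0.0854
time: 1.15
tcp_pos: [0.3722, 0.1351, 0.2312]
ee_rot: [0.814, 0.58, 0.0, 0.0]
force: [0.7, -0.0, 1.2]
finger_gap: 0.0851
```

```bash
python3 -m creep '[1,-0.0375,0.0307,0,0,0,0, 1,-0.0375,0.0307,0,0,0,0, 1,-0.0375,0.0307,0,0,0,0, 1,-0.0375,0.0307,0,0,0,0, 1,-0.0375,0.0307,0,0,0,0]'
python3 -m creep '[1,-0.0375,0.0307,0,0,0,0, 1,0,0,0,0,0,8, 1,0,0,0,0,0,8, 1,0,0,0,0,0,8, 1,0,0,0,0,0,8]'
python3 -m creep '[1,0,0,0,0,0,8, 1,0,0,0,0,0,0, 1,0,0,0,0,0,0]'
python3 - <<'E'
from h import *
d=shot('wrist');np.save('pics/w1.npy',d,allow_pickle=True);cv2.imwrite('pics/w1.png',d['pixels'])
T=shot('top');cv2.imwrite('pics/t1.png',T['pixels'])
P=pts(d);m=((P[...,2]>.125)&(P[...,2]<.155)&(np.hypot(P[...,0]-.4725,P[...,1]+.137)<.06)).astype(np.uint8)
c=max(cv2.findContours(m,0,2)[0],key=cv2.contourArea);(u,v),r=cv2.minEnclosingCircle(c)
print(u,v,r,onplane(d,u,v,.14),np.median(P[m>0],0))
hsv=cv2.cvtColor(d['pixels'],cv2.COLOR_BGR2HSV);k=m.astype(bool)
print(P[k].min(0),P[k].max(0),-d['R'].T@d['t'])
S=np.load('pics/side0.npy',allow_pickle=True).item()
print('cross wrist/side',cross(d,(u,v),S,(283.4,205.)))
s=env.read_state();print(s['tcp_pos'],R.from_quat(s['ee_rot']).as_matrix().round(4),s['joint_pos'],s['force'],s['time'])
E
```

```text
time: 1.65
tcp_pos: [0.4561, -0.0925, 0.2312]
ee_rot: [0.815, 0.58, 0.0, 0.0]
force: [1.4, 1.0, 0.8]
finger_gap: 0.0851
time: 2.15
tcp_pos: [0.4725, -0.1361, 0.2308]
ee_rot: [0.944, 0.33, -0.0, -0.0]
force: [-0.5, -0.4, 0.3]
finger_gap: 0.0856
time: 2.45
tcp_pos: [0.4726, -0.1358, 0.2311]
ee_rot: [0.963, 0.268, -0.0, -0.0]
force: [0.2, 0.3, -0.1]
finger_gap: 0.0853
260.64556884765625 195.99688720703125 32.491241455078125 [ 0.47219961 -0.13471525  0.14      ] [ 0.47229281 -0.13480102  0.14018153]
[ 0.44910737 -0.16067634  0.12509705] [ 0.49742129 -0.11234685  0.14242723] [ 0.43370552 -0.07125801  0.37393234]
cross wrist/side (array([ 0.47323437, -0.13498456,  0.14155992]), np.float64(0.002829643917027743))
[ 0.47266822 -0.13584694  0.23118971] [[ 8.568e-01  5.157e-01 -2.000e-04]
 [ 5.157e-01 -8.568e-01  1.000e-04]
 [-1.000e-04 -1.000e-04 -1.000e+00]] [-4.31308429e-01 -2.74488199e-01  1.91465940e+00 -8.78193219e-06
  1.50159429e+00 -9.73153716e-01] [-0.88959749 -0.51451363  0.13195778] 2.55
```

View pics/w1.png

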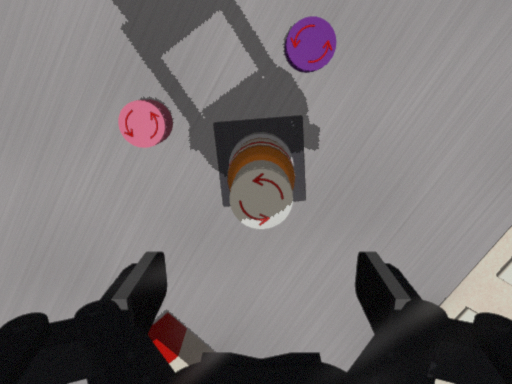

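The wrist view shows the white cap with its red arrows at about (261,196), between the open fingers, and nothing else within reach of them. All views agree on the cap to about 2 mm, and the top is at 0.140. I'll descend and grip.

```bash
python3 -m creep '[1,0,0,0.04,0,0,0, 1,0,0,0.04,0,0,0, 1,0,0,0.025,0,0,0, 1,0,0,0.02,0,0,0, 1,0,0,0,0,0,0]' 60
python3 -m creep '[0,0,0,0,0,0,0, 0,0,0,0,0,0,0, 0,0,0,0,0,0,0, 0,0,0,0,0,0,0, 0,0,0,0,0,0,0]' 60
python3 -m creep '[0,0,0,0,0,0,0, 0,0,0,0,0,0,0, 0,0,0,0,0,0,0, 0,0,0,0,0,0,0]' 60
```

```text
time: 3.05
tcp_pos: [0.4703, -0.1348, 0.1027]
ee_rot: [0.964, 0.267, -0.003, -0.002]
force: [-0.3, 1.0, 0.2]
finger_gap: 0.0854
time: 3.55
tcp_pos: [0.4738, -0.1365, 0.1081]
ee_rot: [0.964, 0.267, 0.001, 0.001]
force: [-0.1, -0.2, 5.7]
finger_gap: 0.047
time: 3.95
tcp_pos: [0.4738, -0.1365, 0.1075]
ee_rot: [0.964, 0.267, 0.001, 0.001]
force: [0.7, -0.8, 4.9]
finger_gap: 0.0467
```

```bash
python3 -m creep '[0,0,0,0.003,0,0,0, 0,0,0,0.003,0,0,0, 0,0,0,0,0,0,0, 0,0,0,0,0,0,0, 0,0,0,0,0,0,0]'
```

```text
time: 4.45
tcp_pos: [0.4739, -0.1365, 0.1022]
ee_rot: [0.964, 0.267, 0.001, 0.001]
force: [-1.5, 0.9, 9.3]
finger_gap: 0.0468
```

Force 9.3 N matches a press of about 6 mm, in the best range, so I'll twist.

```bash
python3 -m creep '[0,0,0,0,0,0,-7, 0,0,0,0,0,0,-7, 0,0,0,0,0,0,0, 0,0,0,0,0,0,0]'; python3 -c "
from h import *
s=env.read_state();print(s['force'],s['ft_torque'],s['joint_pos'][5])"
```

```text
time: 4.85
tcp_pos: [0.4743, -0.1366, 0.1024]
ee_rot: [0.924, 0.382, 0.001, 0.001]
force: [0.6, -0.0, 9.5]
finger_gap: 0.0468
[ 0.55790554 -0.03298554  9.4857793 ] [0.01819328 0.11422722 0.02008616] -1.2158211113630262
```

```bash
python3 -m creep '[0,0,0,0,0,0,-7, 0,0,0,0,0,0,-7, 0,0,0,0,0,0,-7, 0,0,0,0,0,0,-7, 0,0,0,0,0,0,-7]'; python3 -m creep '[0,0,0,0,0,0,-7, 0,0,0,0,0,0,-7, 0,0,0,0,0,0,-5, 0,0,0,0,0,0,0, 0,0,0,0,0,0,0]'; python3 - <<'E'
from h import *
s=env.read_state();print(s['force'],s['ft_torque'],s['joint_pos'][5])
im=[]
for n in('top','side','wrist'):
    d=shot(n);np.save(f'pics/{n}2.npy',d,allow_pickle=True);p=d['pixels']
    u,v=proj(d,[.473,-.137,.14])[0].astype(int); h=40 if n!='wrist' else 90
    p=cv2.copyMakeBorder(p,h,h,h,h,cv2.BORDER_CONSTANT)[v:v+2*h,u:u+2*h]
    im.append(cv2.resize(p,(260,260)))
cv2.imwrite('pics/c.png',np.hstack(im))
E
```

```text
time: 5.35
tcp_pos: [0.4744, -0.1366, 0.1024]
ee_rot: [0.765, 0.644, 0.001, 0.002]
force: [0.4, 0.6, 9.7]
finger_gap: 0.0467
time: 5.85
tcp_pos: [0.4744, -0.1366, 0.1024]
ee_rot: [0.65, 0.76, 0.001, 0.002]
force: [0.5, -0.4, 7.9]
finger_gap: 0.0466
[ 0.48154312 -0.43890571  7.90199242] [0.02928423 0.05917817 0.03949199] -2.158226149195391
```

View pics/c.png

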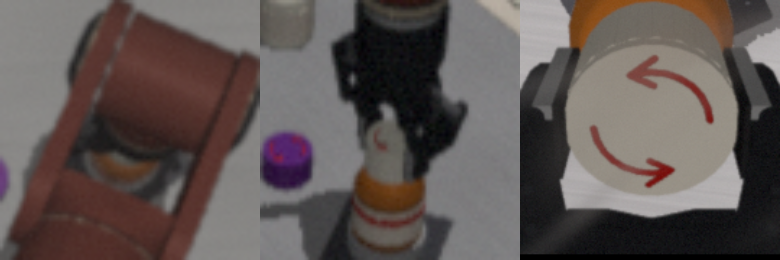

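In the wrist view the arrowheads keep about the same place relative to the gripper (heads at 630,75 and 660,180 in the crop). So the cap turned with the fingers, through 68 degrees. The torque is still low. I'll lift slowly first.

```bash
python3 -m creep '[0,0,0,-0.004,0,0,0, 0,0,0,-0.004,0,0,0, 0,0,0,-0.004,0,0,0, 0,0,0,0,0,0,0]'
```

```text
time: 6.4
tcp_pos: [0.4724, -0.1357, 0.1121]
ee_rot: [0.65, 0.76, -0.0, -0.0]
force: [0.1, -0.4, -0.8]
finger_gap: 0.0468
```

Force is near zero, so the cap is free. I'll lift the rest of the way.

```bash
python3 -m creep '[0,0,0,-0.015,0,0,0, 0,0,0,-0.02,0,0,0, 0,0,0,-0.025,0,0,0, 0,0,0,-0.025,0,0,0, 0,0,0,-0.016,0,0,0]'; python3 -m creep '[0,0,0,-0.006,0,0,0, 0,0,0,0,0,0,0, 0,0,0,0,0,0,0, 0,0,0,0,0,0,0, 0,0,0,0,0,0,0]'; python3 - <<'E'
from h import *
s=env.read_state();print(s['tcp_pos'],s['force'],s['dq'].round(3))
im=[]
D={}
for n in('side','wrist'):
    d=shot(n);D[n]=d;p=d['pixels']
    u,v=proj(d,[.473,-.137,.2])[0].astype(int); h=55 if n!='wrist' else 150
    p=cv2.copyMakeBorder(p,h,h,h,h,cv2.BORDER_CONSTANT)[v:v+2*h,u:u+2*h]
    im.append(cv2.resize(p,(390,390)))
cv2.imwrite('pics/d.png',np.hstack(im))
# cap top plane from wrist depth
d=D['wrist'];P=pts(d);px=cv2.cvtColor(d['pixels'],cv2.COLOR_BGR2HSV)
m=(P[...,2]>.235)&(P[...,2]<.275)&(np.hypot(P[...,0]-.4725,P[...,1]+.1365)<.018)
q=P[m];A=np.c_[q[:,:2]-q[:,:2].mean(0),np.ones(len(q))];k=np.linalg.lstsq(A,q[:,2],rcond=None)[0]
print('top z',k[2],'tilt deg',np.degrees(np.hypot(*k[:2])),q.mean(0),len(q))
E
```

```text
time: 6.9
tcp_pos: [0.4727, -0.1359, 0.2146]
ee_rot: [0.65, 0.76, 0.0, 0.0]
force: [0.2, -0.6, 0.3]
finger_gap: 0.0468
time: 7.4
tcp_pos: [0.4722, -0.1357, 0.218]
ee_rot: [0.65, 0.76, -0.0, -0.001]
force: [0.7, 0.3, -0.3]
finger_gap: 0.0465
[ 0.47217123 -0.13567102  0.21798587] [ 0.71211545  0.29294152 -0.28569961] [-0.001 -0.001 -0.007  0.002  0.005 -0.   ]
top z 0.2500134258857678 tilt deg 0.2239184104395384 [ 0.4719577  -0.13658052  0.25001343] 5610
```

View pics/d.png

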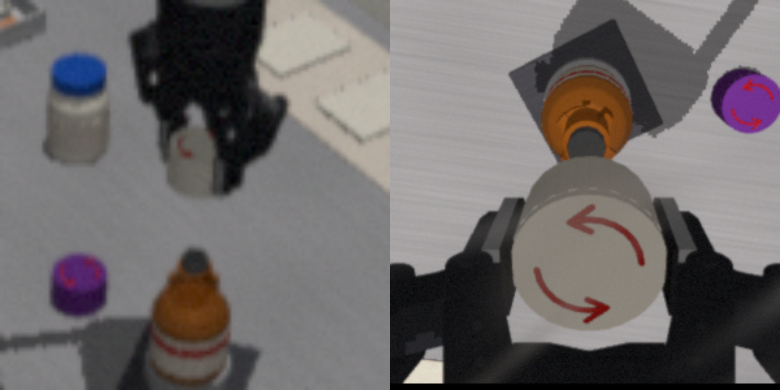

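The cap is off and level in the fingers: top at 0.250, tilt 0.2°. The open bottle with its grey seal is directly below. I'll let it settle briefly and hand in.

```bash
python3 -m creep '[0,0,0,-0.003,0,0,0, 0,0,0,0,0,0,0, 0,0,0,0,0,0,0, 0,0,0,0,0,0,0, 0,0,0,0,0,0,0]'; python3 -c "
from cell import env
print(env.read_state()['dq'].round(3)); print(env.hand_in())"
```

```text
time: 8.0
tcp_pos: [0.4727, -0.1359, 0.2223]
ee_rot: [0.65, 0.76, -0.0, -0.0]
force: [0.2, 0.4, 0.9]
finger_gap: 0.0469
[-0.001  0.002  0.001  0.001 -0.     0.   ]
the job is handed in; nothing more can be done
None
```

The cap is off the bottle and I handed the job in at about 8 s, with the arm holding it level and still above the mouth.

- **Press:** I pressed the cap down about 6 mm with 60 N grip. The 9.3 N push-back agrees with that depth.
- **Twist:** I turned it 68° counterclockwise while pressed. The wrist picture shows the cap turned with the fingers. The push-back fell from 9.7 to 7.9 N late in the turn; I did not look into why, and the cap still came free.
- **Lift:** I lifted it straight up, and the force dropped to about zero as it came free.

**Last checks:** In the last pictures the bottle was open with its grey seal showing, and the cap was held with 0.2° tilt, its top at z = 0.250. A final rise of about 4 mm came after those pictures. By calculation that puts the cap's centre about 11 cm above the mouth and its lower edge about 9.4 cm above it. The fingers were still gripping at a 46.9 mm gap and the joints were still.

**Disagreements:** The cameras differed by up to about 5 mm on the cap's y position. I used the middle value, and the jaws centred on the cap. I kept the arm clear of the jar, carton and tray, but did not measure their positions afterwards.

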